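# Load the grinding balls through the spring-loaded head of the canister

## Task

Pick up the aluminium chute by its blue handle, set its nose on the canister's steel seat bar and press gently until the spring-loaded yellow sleeve sinks and its flap opens, all with the steel balls still at the back of the chute. Keeping the sleeve pressed down, never harder than 15 N, tip the chute nose-down until all four balls have rolled into the canister. Then stand the empty chute level on its feet on the bench, clear of the canister, and let go; touch the canister with nothing but the chute and do not disturb the things standing round.

Things in the scene. Friction and masses are not known exactly. Their poses are not given: they have to be found in the camera images.
- chute: loose aluminium chute, 0.14 to 0.28 kg, standing on two black feet (each 16 mm long, 50 mm wide; centred 30 mm ahead of and 70 mm behind the handle). Origin: level with the feet's underside, below the handle; z up; the open nose points to its -x (96 mm from the origin), the closed back end to +x (95 mm)
- chute_trough (a point): middle of the chute's trough floor, 27 mm above the feet; axes as the chute's. The trough is 190 mm long, 22 mm wide outside, 17 mm inside, walls 18 mm high. Its floor rises 10 degrees towards the nose while the chute stands level, so balls stay at the back; they roll out once it is tipped nose-down clearly more than 10 degrees (30 is ample)
- chute_grip (a point): grasp point in the blue upright handle block, 78 mm above the underside of the feet; axes as the chute's. The block is 24 mm along x, 22 mm along y, from 54 to 102 mm above the feet, on two cheeks under which the balls pass; the trough's walls near it are at most 53 mm above the feet. Gripping it front and back (along x) best resists the moment of the load on the nose
- chute_slot (a point): on the underside of the trough floor near the nose, at (-79, 0, 38) mm from the chute's origin; axes as the chute's. The seat bar is to lie here across the chute, in the slot between two black ribs (18 mm apart, 4.5 mm high); the tip of the nose is 15 mm further on
- jar: fixed canister of clear plastic, foot 108 x 108 mm, lid top 99 mm up. Origin: centre of its underside on the bench, z up. On it a grey guide, clamped at a height that differs each time, carries a spring-loaded yellow sleeve with the steel seat bar on its +x side. The chute must come from +x, its nose pointing to the canister's -x. Balls in the canister lie below 30 mm
- below_bar (a point): point on the canister's fixed lid plane (99 mm up) straight below the middle of the seat bar, 22 mm to +x of the canister's axis; axes as the canister's. The bar is 8 mm thick, 39 mm long, runs along y and is the top of the sleeve's low wall. Its top lies anywhere from 36 to 60 mm above this point: find it by touch (or see it)
- jar_lid (a point): centre of the lid top, below the sleeve. Sleeve: inside 40 mm along x, 36 mm along y; side and back (-x) walls stand 30 mm higher than the bar's top. Pressed at the bar it starts to sink at about 1.5 N, then 1 mm per 0.5 N, opening a flap below; 4 to 5 N (5 to 7 mm) opens it wide, at about 6 N it meets a hard stop 9 mm down; let go, it springs back and shuts
- ball1_center (a point): centre of steel ball 1, 14 mm, 11 g; it starts in the back of the chute's trough
- ball2_center (a point): centre of steel ball 2, 14 mm, 11 g; it starts in the back of the chute's trough
- ball3_center (a point): centre of steel ball 3, 14 mm, 11 g; it starts in the back of the chute's trough
- ball4_center (a point): centre of steel ball 4, 14 mm, 11 g; it starts in the back of the chute's trough
- jar_of_salt: bystander: white jar with a blue lid, 64 mm wide, 75 mm high; origin under its centre
- dish: bystander: round glass dish, 90 mm wide, 14 mm high; origin under its centre
- glass_beaker: bystander: empty glass beaker, 68 mm wide, 75 mm high; origin under its centre
- small_vial: bystander: vial with a red cap, 30 mm wide, 58 mm high; origin under its centre

How it is judged:
On the way, in this order (a step that is already met when the one before it is completed fails the run):
1. the chute's nose presses the sleeve down (more than 3.5 N) in the right place while all balls are still in the back half of the chute (contact force between chute and jar above 3.5 N and x of ball1_center in the frame of chute between 0 and 0.1 m and x of ball2_center in the frame of chute between 0 and 0.1 m and x of ball3_center in the frame of chute between 0 and 0.1 m and x of ball4_center in the frame of chute between 0 and 0.1 m and horizontal distance between chute_grip and jar below 0.125 m), for 0.3 s.
2. all four balls are in the canister while the chute, tipped nose-down by more than 12 degrees, still presses the sleeve down (more than 3 N) (horizontal distance between each of ball1_center, ball2_center, ball3_center, ball4_center and jar below 0.0525 m and z of each of ball1_center, ball2_center, ball3_center, ball4_center in the frame of jar below 0.045 m and contact force between chute and jar above 3 N and angle between chute's own z axis and vertical above 0.21 rad), for 0.2 s.
At the end, for the whole second after the job is handed in: all four balls lie inside the canister below its flap (centres within 52 mm of its axis and below 45 mm); the chute stands on its feet on the bench, level within 3 degrees, at rest and not touching the canister (horizontal distance between each of ball1_center, ball2_center, ball3_center, ball4_center and jar below 0.0525 m and z of each of ball1_center, ball2_center, ball3_center, ball4_center in the frame of jar below 0.045 m and angle between chute's own z axis and vertical below 0.06 rad and height (world z) of chute between -0.006 and 0.006 m and linear speed of chute below 0.02 m/s and contact force between chute and jar below 0.05 N).
It fails at once if the chute is pressed on the canister with more than 15 N (contact force between chute and jar above 15 N).
It fails at once if the robot itself touches the canister (more than 1 N) (contact force between any of the fingers, the arm and jar above 1 N).
It fails at once if a bystander is moved more than 20 mm (distance of any of jar_of_salt, dish, glass_beaker, small_vial from where it was at the start of the episode above 0.02 m).
It also fails if it takes over 72 s, if anything falls off the work surface, if the arm or the gripper's body presses on something with over 40 N, if the wrist force passes 120 N, or if a joint passes its speed limit or range.

## Robot

A 7-joint arm with a two-finger parallel gripper is mounted at the origin on the work surface; the furniture and walls round the work are solid. World frame = base frame: x ahead of the robot, y to its left, z up, the work surface at z = 0. Lengths are in m, angles in rad, forces in N, time in s.
With the tool pointing down it reaches from about 0.4 to 0.9 m from the base axis. Payload 5.6 kg.
Tool frame: the origin (TCP) lies between the finger pads; the fingertips stand 8 mm ahead of it and the grasp point (between the pads) lies 11 mm behind it; z points along the fingers, y is the line along which they close (so a half turn about z gives the same grasp; the last joint's range is limited). The gripper opens to 92 mm and grips with 3 to 60 N. Pads are 20 mm wide; open, the fingers measure 128 mm over their backs; the gripper's body (75 mm by 189 mm) begins 69 mm behind the grasp point.
Start: joints at [-1.365, 0.468, -0.012, 1.603, 0.006, 1.071, -0.056], TCP at [0.16, 0.63, 0.223] pointing down, gripper open.
Joint ranges: [-2.53, 2.53], [-0.31, 2.02], [-1.57, 1.55], [0.28, 2.44], [-1.29, 4.43], [0.15, 1.84], [-2.92, 2.92]. Speed limits (rad/s): [2.57, 2.57, 3.14, 3.14, 3.14, 3.14, 3.14].

## Interface

Orientations are given as a rotation vector (axis times angle).
In Python, from plant import bot gives the robot as it stands.
- The arm moves only by the tool arm_command, never from a script. Its argument "rows" is a list that holds one entry, the list of rows, each a list of 7 numbers: the turn, a rotation vector about the tool's x, y, z in rad, then the shift along the tool's x, y, z in mm, then the opening in per cent of the stroke, from 0 (shut) to 100 (fully open). A call has 1 to 10 rows; each row shifts and turns the commanded pose from where the row before left it, along the tool's axes as they then stand; what a row does not reach is not made up. A row lasts 1/10 s, in which the tool goes at most 50 mm and 8.59 degrees, less where a joint would pass 70% of its speed; a pose out of reach is approached as far as the arm can. A call is refused whole if a number of a shift passes 50 or a number of a turn 0.15, either way. A call with a gripper value outside its range is refused whole. The fingers move at their own pace and stop on an object; "newtons" is the grip in N (left out, the last holds). Time passes only in rows, so rows that do not move let the fingers close. It gives the time, the measured TCP pose, the force, the opening and the grip force at its end, in the units of the state.
- bot.sense(): the state, without advancing time (a new reading comes with each control period).
- bot.read_camera(name): name is "side" or "top" or "wrist"; returns the picture (384x512x3 uint8, red, green, blue); there is no depth.
- bot.camera_params(name): a dict with "fx", "fy", "cx", "cy" (pixels), "rvec" (rotation vector, rad) and "tvec" (3), from world to camera coordinates, as OpenCV has them. Camera axes: x right, y down, z forward; pixel columns grow to the right and rows downward; lengths in m; the calibration is good to about 2 mm. A picture is of the moment at which its call begins: read the wrist's pose just before it. camera_params takes no time and is no camera call; for the wrist camera it gives the pose at the moment of the call.
- bot.close_job(): hands the job in; it is judged then, once.
The state is a dict: "time_s": time; "joint_pos": joint angles; "qd": joint speeds; "tau": joint torques, N m; "position": TCP position; "eef_rot": TCP orientation; "force": force on the tool from outside, world axes, zero at the start; "ft_torque": the same for the moment, N m; "finger_gap": finger opening in m; "gripper_force": force on a finger pad.
Only numpy, scipy, OpenCV 4.12 (cv2) and the standard library are available. Lean on these libraries where they do the work, as an engineer would, in place of code of your own. Each camera call takes 0.05 s, during which the arm holds its last target. There are 200 camera calls.

## Working session

There is one attempt and no reset: what is moved stays moved. The work goes in short steps, Python scripts to look and compute and a tool call to move; the robot and the scene stay as the last step left them, time stands still between calls to the robot, and variables do not carry over. Pictures are saved under pics/ and viewed, at most 11 in all, crops included, and the job is handed in when it is done.

Besides the shell and the picture viewer there is one more tool, called after ">>>" as name(argument=value, ...), one argument or row to a line, values as JSON. arm_command: Moves the arm, as the interface text tells. Its arguments: {"type":"object","properties":{"rows":{"type":"array"},"newtons":{"type":"number"}},"required":["rows"]}

```bash
mkdir -p pics; ls; python3 - <<'E'
from plant import bot
import cv2, numpy as np
s=bot.sense(); print({k:np.round(v,3).tolist() for k,v in s.items()})
a=bot.read_camera("top"); b=bot.read_camera("side")
cv2.imwrite("pics/top0.png",a[:,:,::-1]); cv2.imwrite("pics/side0.png",b[:,:,::-1])
for n in("top","side"): 
  p=bot.camera_params(n); R=cv2.Rodrigues(np.array(p["rvec"],float))[0]; print(n,p,-R.T@np.array(p["tvec"]))
E
```

```text
pics
{'time_s': 0.0, 'joint_pos': [-1.365, 0.468, -0.012, 1.604, 0.006, 1.071, -0.056], 'qd': [-0.0, 0.001, 0.002, -0.002, 0.002, -0.002, -0.001], 'tau': [-0.0, -52.056, -0.013, -24.374, -0.057, 0.017, 0.0], 'position': [0.16, 0.629, 0.222], 'eef_rot': [-0.39, -3.117, 0.003], 'force': [0.174, 0.187, -0.155], 'ft_torque': [-0.028, 0.012, -0.058], 'gripper_force': 0.0, 'finger_gap': 0.091}
top {'fx': 419.6755783300122, 'fy': 419.6755783300122, 'cx': 260.1673185310811, 'cy': 186.2753989148749, 'rvec': array([ 2.1090611 , -2.11383585,  0.18108375]), 'tvec': array([0.03165304, 0.53088489, 0.98053424])} [0.33436602 0.00946652 1.06414183]
side {'fx': 460.56904954597127, 'fy': 460.56904954597127, 'cx': 251.6112791691703, 'cy': 197.41378314035148, 'rvec': array([ 2.19011552, -0.67136936,  0.30905988]), 'tvec': array([-0.43020408,  0.2689237 ,  1.02146129])} [ 0.01826407 -0.7451118   0.86328066]
```

View pics/top0.png

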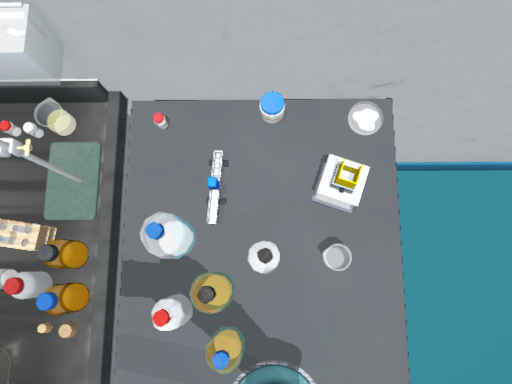

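View pics/side0.png

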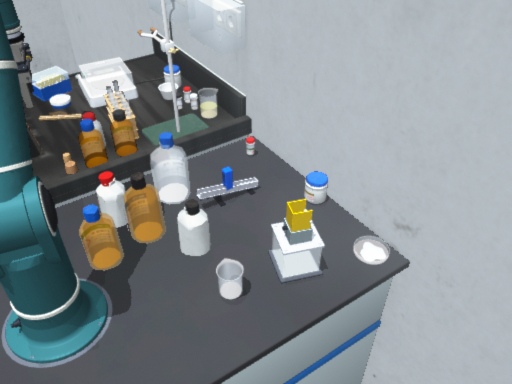

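```bash
cat > h.py <<'E'
import cv2, numpy as np
from plant import bot
def cam(n):
    p=bot.camera_params(n); R=cv2.Rodrigues(np.array(p["rvec"],float))[0]; t=np.array(p["tvec"],float)
    return p,R,t
def ray(c,u,v):
    p,R,t=c; d=R.T@np.array([(u-p["cx"])/p["fx"],(v-p["cy"])/p["fy"],1.]); return -R.T@t,d
def onz(c,u,v,z):
    o,d=ray(c,u,v); return o+d*(z-o[2])/d[2]
def proj(c,X):
    p,R,t=c; q=R@np.array(X,float)+t; return np.array([p["fx"]*q[0]/q[2]+p["cx"],p["fy"]*q[1]/q[2]+p["cy"]])
def tri(r1,r2):
    (o1,d1),(o2,d2)=r1,r2; A=np.c_[d1,-d2]; s=np.linalg.lstsq(A,o2-o1,rcond=None)[0]
    a=o1+d1*s[0]; b=o2+d2*s[1]; return (a+b)/2,np.linalg.norm(a-b)
def blobs(im,lo,hi,mn=15):
    hsv=cv2.cvtColor(im,cv2.COLOR_RGB2HSV); m=cv2.inRange(hsv,np.array(lo),np.array(hi))
    n,l,st,ce=cv2.connectedComponentsWithStats(m); return [(ce[i].round(1).tolist(),st[i].tolist()) for i in range(1,n) if st[i][4]>=mn],l
E
python3 - <<'E'
from h import *
a=cv2.imread("pics/top0.png"); b=cv2.imread("pics/side0.png")
c1=cv2.resize(a[140:235,185:245],None,fx=6,fy=6,interpolation=cv2.INTER_CUBIC)
c2=cv2.resize(a[145:220,305:375],None,fx=6,fy=6,interpolation=cv2.INTER_CUBIC)
o=np.zeros((590,790,3),np.uint8); o[:c1.shape[0],:360]=c1; o[:450,365:785]=c2; cv2.imwrite("pics/crop0.png",o)
ct=cam("top");cs=cam("side")
A=a[:,:,::-1].copy();B=b[:,:,::-1].copy()
for nm,lo,hi in(("blue",(100,150,60),(125,255,255)),("yel",(22,150,80),(35,255,255))):
  for n,I,c in(("top",A,ct),("side",B,cs)):
    for x in blobs(I,lo,hi)[0]: print(nm,n,x, onz(c,*x[0],.102).round(3))
for n,p in(("salt",(272,108)),("dish",(365,120)),("beaker",(337,257)),("vial",(160,121)),("bottle",(265,257)),("bigbottle",(168,235))): print(n,onz(ct,*p,.04).round(3))
E
```

```text
blue top ([271.9, 102.5], [261, 91, 23, 23, 396]) [0.728 0.001 0.102]
blue top ([456.2, 166.8], [397, 164, 115, 6, 617]) [ 0.565 -0.428  0.102]
blue top ([212.5, 182.7], [207, 177, 12, 12, 124]) [0.53  0.141 0.102]
blue top ([154.4, 230.2], [146, 222, 18, 17, 225]) [0.419 0.273 0.102]
blue top ([46.1, 301.1], [36, 293, 21, 18, 303]) [0.261 0.509 0.102]
blue top ([220.3, 359.4], [213, 351, 16, 19, 225]) [0.139 0.116 0.102]
blue side ([175.7, 68.1], [173, 65, 7, 8, 43]) [0.712 0.807 0.102]
blue side ([166.1, 69.0], [164, 66, 5, 7, 29]) [0.678 0.82  0.102]
blue side ([52.1, 89.9], [32, 79, 40, 23, 430]) [0.267 0.892 0.102]
blue side ([61.1, 106.4], [52, 103, 19, 6, 39]) [0.258 0.755 0.102]
blue side ([86.2, 124.6], [80, 119, 14, 12, 140]) [0.289 0.593 0.102]
blue side ([166.0, 138.6], [159, 132, 15, 15, 159]) [0.462 0.377 0.102]
blue side ([227.4, 177.4], [222, 167, 11, 23, 199]) [0.515 0.11  0.102]
blue side ([316.7, 178.6], [306, 171, 22, 16, 249]) [ 0.711 -0.03   0.102]
blue side ([90.8, 213.0], [83, 205, 17, 17, 233]) [0.16  0.177 0.102]
blue side ([332.1, 354.0], [284, 321, 96, 63, 588]) [ 0.395 -0.446  0.102]
yel top ([347.2, 176.1], [335, 161, 27, 27, 279]) [ 0.544 -0.174  0.102]
yel side ([119.0, 128.6], [113, 127, 12, 5, 22]) [0.366 0.512 0.102]
yel side ([298.0, 214.8], [286, 199, 27, 32, 622]) [ 0.579 -0.115  0.102]
yel side ([94.5, 228.3], [82, 224, 27, 14, 102]) [0.149 0.119 0.102]
salt [0.739 0.    0.04 ]
dish [ 0.704 -0.237  0.04 ]
beaker [ 0.36  -0.154  0.04 ]
vial [0.706 0.289 0.04 ]
bottle [0.36  0.019 0.04 ]
bigbottle [0.413 0.256 0.04 ]
```

View pics/crop0.png

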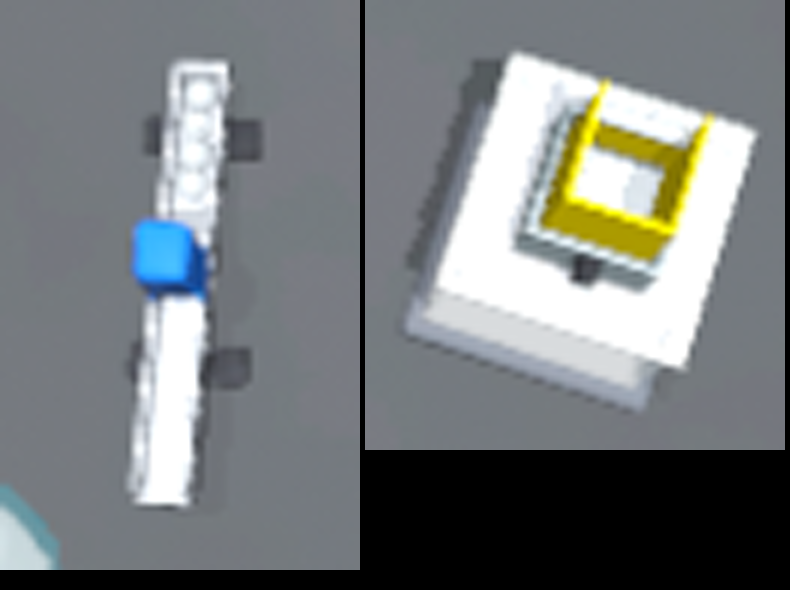

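```bash
python3 - <<'E'
from h import *
ct=cam("top"); cs=cam("side")
pc=lambda u,v:(185+u/6,140+v/6); pj=lambda u,v:(305+(u-365)/6,145+v/6)
g=onz(ct,*pc(163,252),.102); n=onz(ct,*pc(161,503),.06); k=onz(ct,*pc(200,62),.029)
print("grip",g,"nose",n,"back",k,"len",np.linalg.norm(n[:2]-k[:2]),"yaw",np.degrees(np.arctan2(*(k-n)[[1,0]])),"mid",(n+k)/2)
C=np.array([onz(ct,*pj(*q),.099) for q in((512,52),(757,130),(688,368),(430,290))])
print("lid",C.mean(0),[np.linalg.norm(C[i,:2]-C[(i+1)%4,:2]).round(3) for i in range(4)])
for i,j in((3,0),(2,1)): d=C[j]-C[i]; print("yaw x",np.degrees(np.arctan2(d[1],d[0])))
for i,j in((1,0),(2,3)): d=C[j]-C[i]; print("yaw y-90",np.degrees(np.arctan2(d[1],d[0]))-90)
for q in((605,85),(710,120)): print("side wall ends z.175",onz(ct,*pj(*q),.175), onz(ct,*pj(*q),.165), onz(ct,*pj(*q),.19))
print(proj(ct,C.mean(0)),proj(cs,C.mean(0)))
b=cv2.imread("pics/side0.png")[190:290,260:335]; cv2.imwrite("pics/crop1.png",cv2.resize(b,None,fx=6,fy=6,interpolation=cv2.INTER_CUBIC)[:600])
E
```

```text
grip [0.53182764 0.14204257 0.102     ] nose [0.43788139 0.14641916 0.06      ] back [0.62952281 0.138053   0.029     ] len 0.19182394580300136 yaw -2.4996738167495396 mid [0.5337021  0.14223608 0.0445    ]
lid [ 0.53631076 -0.16582851  0.099     ] [np.float64(0.1), np.float64(0.099), np.float64(0.103), np.float64(0.101)]
yaw x -20.024149953823006
yaw x -18.319697079505996
yaw y-90 -18.770539913276522
yaw y-90 -17.43864185414381
side wall ends z.175 [ 0.56626857 -0.15681233  0.175     ] [ 0.56887673 -0.15868243  0.165     ] [ 0.56235632 -0.15400717  0.19      ]
side wall ends z.175 [ 0.55300498 -0.19410638  0.175     ] [ 0.55546397 -0.19639592  0.165     ] [ 0.5493165  -0.19067206  0.19      ]
[343.59562483 179.7982543 ] [297.1284099  234.66903432]
```

View pics/crop1.png

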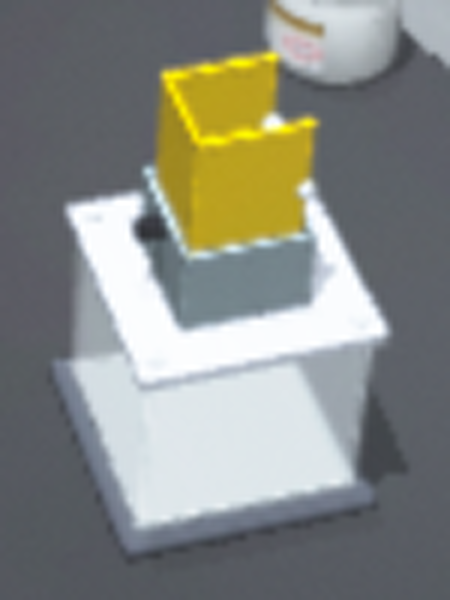

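```bash
python3 - <<'E'
from h import *
ct=cam("top"); cs=cam("side")
pj=lambda u,v:(305+(u-365)/6,145+v/6); ps=lambda u,v:(260+u/6,190+v/6)
for a,b in(((710,120),(315,123)),((605,85),(278,58)),((757,130),(387,332)),((688,368),(147,380))): print(tri(ray(ct,*pj(*a)),ray(cs,*ps(*b))))
# height along jar-frame known xy
th=np.radians(-18.6); R=np.array([[np.cos(th),-np.sin(th)],[np.sin(th),np.cos(th)]]); J=np.array([.5363,-.1658])
for nm,l in(("+x-y",(.021,-.019)),("+x+y",(.021,.019)),("bar",(.022,0)),("grip",(.101,0))):print(nm,J+R@np.array(l))
E
```

```text
(array([ 0.55089849, -0.19185848,  0.18664467]), np.float64(0.0016449006082383689))
(array([ 0.56391673, -0.15503478,  0.18591637]), np.float64(0.0010697932662582074))
(array([ 0.56667087, -0.22903322,  0.10003308]), np.float64(0.0013979860217825106))
(array([ 0.47371937, -0.19825653,  0.10153729]), np.float64(0.0012300905704228885))
+x-y [ 0.55014291 -0.19050575]
+x+y [ 0.56226336 -0.15449055]
bar [ 0.55715091 -0.1728171 ]
grip [ 0.63202461 -0.19801489]
```

>>> arm_command(
  rows=[
    [[0,0,0.13,0,0,-10,100],[0,0,0.14,0,0,-10,100],[0,0,0.14,0,0,0,100],[0,0,0.14,0,0,0,100],[0,0,0.14,0,0,0,100],[0,0,0.14,0,0,0,100],[0,0,0.14,0,0,0,100],[0,0,0.14,0,0,0,100],[0,0,0.14,0,0,0,100],[0,0,0.12,0,0,0,100]],
  ],
)

```text
time_s: 1.1
position: [0.16, 0.6297, 0.242]
eef_rot: [2.279, 2.161, -0.001]
force: [0.3, 0.3, 0.5]
finger_gap: 0.0918
gripper_force: 0.0
```

>>> arm_command(
  rows=[
    [[0,0,0,0,0,-40,100],[0,0,0,0,0,-40,100],[0,0,0,0,0,-40,100],[0,0,0,-15,12,0,100],[0,0,0,-29,25,0,100],[0,0,0,-29,25,0,100],[0,0,0,-29,25,0,100],[0,0,0,-29,25,0,100],[0,0,0,-29,25,0,100],[0,0,0,-29,25,0,100]],
  ],
)

```text
time_s: 2.1
position: [0.3134, 0.4319, 0.3623]
eef_rot: [2.274, 2.168, -0.001]
force: [-0.2, 0.4, -0.4]
finger_gap: 0.0919
gripper_force: 0.0
```

>>> arm_command(
  rows=[
    [[0,0,0,-29,25,0,100],[0,0,0,-29,25,0,100],[0,0,0,-29,25,0,100],[0,0,0,-29,25,0,100],[0,0,0,-29,25,0,100],[0,0,0,-29,25,0,100],[0,0,0,-29,25,0,100],[0,0,0,-29,25,0,100],[0,0,0,-25,20,0,100],[0,0,0,0,0,0,100]],
  ],
)

```text
time_s: 3.1
position: [0.5222, 0.1612, 0.3625]
eef_rot: [2.281, 2.157, -0.001]
force: [-0.0, -0.1, 0.8]
finger_gap: 0.0922
gripper_force: 0.0
```

```bash
python3 - <<'E'
from h import *
c=cam("wrist"); w=bot.read_camera("wrist"); cv2.imwrite("pics/w1.png",w[:,:,::-1])
s=bot.sense(); print(s["position"],s["joint_pos"])
for x in blobs(w,(100,150,60),(125,255,255),80)[0]: print(x,onz(c,*x[0],.102))
print(proj(c,[.532,.142,.102]))
E
```

```text
[0.52091466 0.16387421 0.36234675] [-0.92707067  0.18376913  0.65731984  1.71431857 -0.11590405  1.28346323
 -0.29772009]
([135.0, 93.5], [112, 74, 48, 40, 1346]) [0.38057077 0.25336143 0.102     ]
([267.7, 170.4], [259, 158, 19, 25, 435]) [0.53345607 0.15160047 0.102     ]
([409.2, 256.0], [391, 237, 43, 40, 422]) [0.72091796 0.02165009 0.102     ]
[266.9226684  177.83863596]
```

View pics/w1.png

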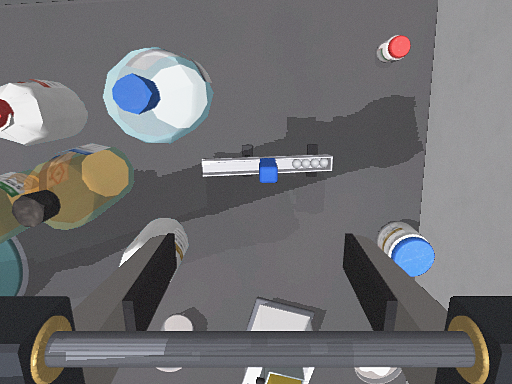

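```bash
python3 - <<'E'
from h import *
c=cam("wrist"); w=bot.read_camera("wrist"); s=bot.sense(); print(s["position"],s["eef_rot"])
n=onz(c,202,167,.05); k=onz(c,332,163,.021); print(n,k,np.linalg.norm((n-k)[:2]),np.degrees(np.arctan2(*(k-n)[[1,0]])))
hsv=cv2.cvtColor(w,cv2.COLOR_RGB2HSV); 
for v in range(156,186,2): print(v,hsv[v,268])
E
```

```text
[0.52008224 0.16577205 0.36220059] [-2.27548832e+00 -2.16538745e+00  1.20390349e-03]
[0.4398256 0.1533847 0.05     ] [0.62977439 0.14373911 0.021     ] 0.19019353875254819 -2.9069779503925086
156 [120   7  76]
158 [150   6  87]
160 [111 155 140]
162 [111 181 141]
164 [110 182 139]
166 [111 172 145]
168 [111 195 135]
170 [110 184 230]
172 [109 173 239]
174 [109 176 237]
176 [109 185 234]
178 [109 179 235]
180 [109 177 235]
182 [110 181 237]
184 [111 191 200]
```

>>> arm_command(
  rows=[
    [[0,0,0,-12,7,15,100],[0,0,0,-11,6,30,100],[0,0,0,0,0,35,100],[0,0,0,0,0,35,100],[0,0,0,0,0,35,100],[0,0,0,0,0,35,100],[0,0,0,0,0,20,100],[0,0,0,0,0,10,100],[0,0,0,0,0,0,100],[0,0,0,0,0,0,100]],
  ],
)

```text
time_s: 4.2
position: [0.5325, 0.1434, 0.1484]
eef_rot: [2.273, 2.168, 0.002]
force: [0.6, -0.6, 0.8]
finger_gap: 0.092
gripper_force: 0.0
```

```bash
python3 - <<'E'
from h import *
s=bot.sense(); print(s["position"],s["eef_rot"])
c=cam("wrist"); w=bot.read_camera("wrist"); cv2.imwrite("pics/w2.png",w[:,:,::-1])
hsv=cv2.cvtColor(w,cv2.COLOR_RGB2HSV); 
for x in blobs(w,(100,130,190),(125,255,255),80)[0]: print(x,onz(c,*x[0],.102))
E
```

```text
[0.53252516 0.14336603 0.14843949] [2.27291671e+00 2.16839107e+00 2.08277473e-03]
([259.5, 220.9], [243, 207, 34, 29, 966]) [0.53375783 0.14668909 0.102     ]
```

>>> arm_command(
  rows=[
    [[0,0,0,2,1,20,100],[0,0,0,0,0,25,100],[0,0,0,0,0,20,100],[0,0,0,0,0,12,100],[0,0,0,0,0,4,100],[0,0,0,0,0,0,100],[0,0,0,0,0,0,45],[0,0,0,0,0,0,25],[0,0,0,0,0,0,15],[0,0,0,0,0,0,10]],
  ],
  newtons=35,
)

```text
time_s: 5.25
position: [0.5334, 0.1446, 0.067]
eef_rot: [2.274, 2.167, 0.001]
force: [-0.6, 0.1, -1.1]
finger_gap: 0.0619
gripper_force: 0.0
```

>>> arm_command(
  rows=[
    [[0,0,0,0,0,0,5],[0,0,0,0,0,0,5],[0,0,0,0,0,0,5],[0,0,0,0,0,0,5],[0,0,0,0,0,0,5]],
  ],
  newtons=35,
)

```text
time_s: 5.75
position: [0.5331, 0.1445, 0.0665]
eef_rot: [-2.274, -2.167, 0.0]
force: [-0.3, 0.6, -0.6]
finger_gap: 0.024
gripper_force: 35.0
```

```bash
python3 - <<'E'
from h import *
s=bot.sense(); print({k:np.round(s[k],4).tolist() for k in("position","eef_rot","force","ft_torque","finger_gap","gripper_force")})
E
```

```text
{'position': [0.5331, 0.1445, 0.0665], 'eef_rot': [-2.2741, -2.1673, 0.0004], 'force': [-0.2819, 0.6326, -0.5876], 'ft_torque': [-0.1311, -0.0077, -0.0098], 'finger_gap': 0.024, 'gripper_force': 34.9999}
```

>>> arm_command(
  rows=[
    [[0,0,0,0,0,-5,5],[0,0,0,0,0,-12,5],[0,0,0,0,0,-20,5],[0,0,0,0,0,-28,5],[0,0,0,0,0,-30,5],[0,0,0,0,0,-30,5],[0,0,0,0,0,-30,5],[0,0,0,0,0,-30,5],[0,0,0,0,0,-28,5],[0,0,0,0,0,-20,5]],
  ],
  newtons=55,
)

```text
time_s: 6.75
position: [0.5334, 0.1441, 0.3024]
eef_rot: [2.275, 2.166, 0.004]
force: [0.0, 0.5, -1.9]
finger_gap: 0.0237
gripper_force: 55.0
```

>>> arm_command(
  rows=[
    [[0,0,0.02,0,0,-10,5],[0,0,0.03,0,0,-5,5],[0,0,0.04,0,0,0,5],[0,0,0.04,0,0,0,5],[0,0,0.04,0,0,0,5],[0,0,0.04,0,0,0,5],[0,0,0.03,0,0,0,5],[0,0,0.02,0,0,0,5],[0,0,0.01,0,0,0,5],[0,0,0,0,0,0,5]],
  ],
)

```text
time_s: 7.75
position: [0.5331, 0.1445, 0.3145]
eef_rot: [-2.545, -1.841, 0.0]
force: [-0.4, 0.1, -2.7]
finger_gap: 0.0236
gripper_force: 55.0
```

>>> arm_command(
  rows=[
    [[0,0,0,-3,2,0,5],[0,0,0,-8,5,0,5],[0,0,0,-14,9,0,5],[0,0,0,-20,14,0,5],[0,0,0,-20,14,0,5],[0,0,0,-20,14,0,5],[0,0,0,-20,14,0,5],[0,0,0,-20,14,0,5],[0,0,0,-20,14,0,5],[0,0,0,-20,14,0,5]],
  ],
)

```text
time_s: 8.75
position: [0.59, -0.0499, 0.3147]
eef_rot: [2.546, 1.841, -0.0]
force: [0.1, 0.7, -2.0]
finger_gap: 0.0236
gripper_force: 55.0
```

>>> arm_command(
  rows=[
    [[0,0,0,-20,14,0,5],[0,0,0,-20,14,0,5],[0,0,0,-20,14,0,5],[0,0,0,-20,14,0,5],[0,0,0,-20,14,0,5],[0,0,0,-20,14,0,5],[0,0,0,-15,10,0,5],[0,0,0,-9,6,0,5],[0,0,0,-4,3,0,5],[0,0,0,0,0,0,5]],
  ],
)

```text
time_s: 9.75
position: [0.6413, -0.2211, 0.3144]
eef_rot: [-2.546, -1.841, 0.0]
force: [-0.5, 0.1, -2.5]
finger_gap: 0.0241
gripper_force: 55.0
```

>>> arm_command(
  rows=[
    [[0,0,0.005,8,-7,15,5],[0,0,0,8,-7,25,5],[0,0,0,3,-2,25,5],[0,0,0,0,0,15,5],[0,0,0,0,0,5,5],[0,0,0,0,0,0,5]],
  ],
)

```text
time_s: 10.35
position: [0.6323, -0.1975, 0.2295]
eef_rot: [-2.549, -1.836, 0.001]
force: [-0.2, -0.5, -2.2]
finger_gap: 0.0236
gripper_force: 55.0
```

```bash
python3 - <<'E'
from h import *
F=[]
c=cam("wrist"); w=bot.read_camera("wrist"); F.append(bot.sense()); a=bot.read_camera("top"); F.append(bot.sense()); b=bot.read_camera("side");F.append(bot.sense())
print(F[-1]["position"],F[-1]["eef_rot"],np.mean([f["force"] for f in F],0),np.mean([f["ft_torque"] for f in F],0))
cv2.imwrite("pics/w3.png",w[:,:,::-1]);cv2.imwrite("pics/t3.png",a[:,:,::-1]);cv2.imwrite("pics/s3.png",b[:,:,::-1])
z=lambda I,x,y,wd,h,f:cv2.resize(I[y:y+h,x:x+wd],None,fx=f,fy=f,interpolation=cv2.INTER_CUBIC)
o=np.zeros((590,790,3),np.uint8); o[:300,:400]=cv2.resize(w,(400,300)); 
t=z(a,310,110,80,100,3.6)
o[:t.shape[0],405:405+t.shape[1]]=t
t=z(b,230,140,130,90,3); o[310:310+t.shape[0],:t.shape[1]]=t
cv2.imwrite("pics/m3.png",o[:,:,::-1])
E
```

```text
[ 0.63290645 -0.19827733  0.23094412] [2.54867454e+00 1.83373440e+00 2.08542306e-03] [ 0.2460751   0.34188428 -2.74989586] [-0.0996657  0.1302816  0.0221678]
```

View pics/m3.png

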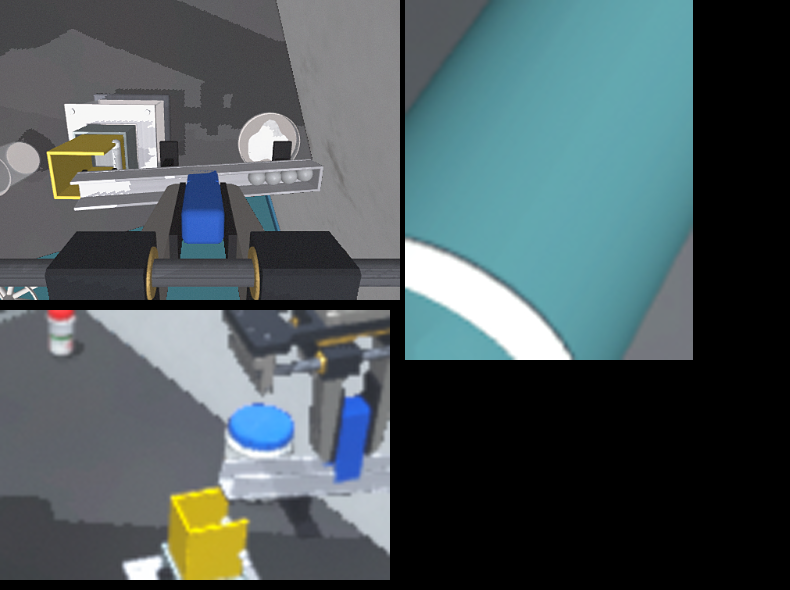

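```bash
python3 - <<'E'
from h import *
c=cam("wrist"); w=cv2.imread("pics/w3.png")
s=bot.sense(); p=s["position"]; Rt=cv2.Rodrigues(np.array(s["eef_rot"]))[0]
ex=Rt[:,1]; ey=Rt[:,0]; g=p-.011*Rt[:,2]
print("yaw",np.degrees(np.arctan2(ex[1],ex[0])))
org=g-np.array([0,0,.078])
P=lambda x,y,z: org+ex*x+ey*y+np.array([0,0,z])
a=w.copy()
th=np.radians(-18.6); X=np.array([np.cos(th),np.sin(th)]);Y=np.array([-X[1],X[0]]); J=np.array([.5363,-.1658])
S=lambda x,y,z: np.r_[J+X*x+Y*y,z]
def ln(A,B,col): cv2.line(a,*[tuple(int(round(v*8)) for v in proj(c,q)) for q in(A,B)],col,1,cv2.LINE_AA,3)
for y in(-.011,.011): ln(P(-.096,y,.062),P(.092,y,.029),(255,0,255))
ln(P(-.096,-.011,.062),P(-.096,.011,.062),(255,0,255))
q=[(-.021,-.02),(-.021,.02),(.021,.02),(.021,-.02)]
for i in (0,1,3): ln(S(*q[i],.185),S(*q[(i+1)%4],.185),(0,0,255))
ln(S(.018,-.018,.155),S(.018,.018,.155),(0,255,0)); ln(S(.026,-.018,.155),S(.026,.018,.155),(0,255,0))
cv2.imwrite("pics/o3.png",cv2.resize(a[120:290,30:290],None,fx=3,fy=3,interpolation=cv2.INTER_CUBIC))
E
```

```text
yaw -18.53106488644138
```

View pics/o3.png

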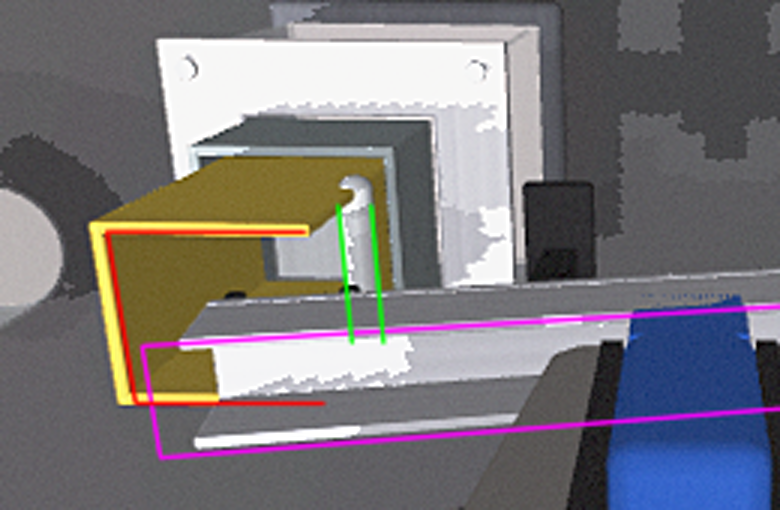

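```bash
python3 - <<'E'
from h import *
c=cam("wrist"); s=bot.sense(); p=s["position"]; Rt=cv2.Rodrigues(np.array(s["eef_rot"]))[0]
ex=Rt[:,1]; ey=Rt[:,0]; org=p-.011*Rt[:,2]-np.array([0,0,.078])
P=lambda x,y,z: org+ex*x+ey*y+np.array([0,0,z])
f=lambda q:((proj(c,q)-[30,120])*3).round(0)
for n,q in(("footL",(-.038,.025,0)),("footR",(-.022,.025,0)),("footLt",(-.038,.025,.02)),("footRt",(-.022,.025,.02)),("blkL",(-.012,.011,.102)),("blkR",(.012,.011,.102)),("floortip",(-.0935,.0,.0435)),("walltipT+",(-.0905,.011,.0612)),("walltipT-",(-.0905,-.011,.0612)),("walltipB+",(-.094,.011,.042)),("blkLb",(-.012,.011,.054))): print(n,f(P(*q)))
E
```

```text
footL [520. 184.]
footR [589. 184.]
footLt [505. 207.]
footRt [581. 207.]
blkL [597. 457.]
blkR [769. 457.]
floortip [210. 360.]
walltipT+ [174. 343.]
walltipT- [191. 454.]
walltipB+ [203. 305.]
blkLb [619. 328.]
```

>>> arm_command(
  rows=[
    [[0,0,0,0,-1,8,5],[0,0,0,0,0,12,5],[0,0,0,0,0,12,5],[0,0,0,0,0,6,5],[0,0,0,0,0,3,5],[0,0,0,0,0,0,5],[0,0,0,0,0,0,5]],
  ],
)

```text
time_s: 11.2
position: [0.6315, -0.1975, 0.1888]
eef_rot: [2.549, 1.835, 0.0]
force: [0.0, 0.5, -1.6]
finger_gap: 0.0237
gripper_force: 55.0
```

>>> arm_command(
  rows=[
    [[0,0,0,0,0,1,5],[0,0,0,0,0,1,5],[0,0,0,0,0,1,5],[0,0,0,0,0,1,5],[0,0,0,0,0,0,5],[0,0,0,0,0,0,5]],
  ],
)

```text
time_s: 11.8
position: [0.6315, -0.1973, 0.1849]
eef_rot: [2.549, 1.835, 0.001]
force: [0.6, -1.1, -0.8]
finger_gap: 0.0239
gripper_force: 55.0
```

>>> arm_command(
  rows=[
    [[0,0,0,0,0,1,5],[0,0,0,0,0,1,5],[0,0,0,0,0,0,5],[0,0,0,0,0,0,5]],
  ],
)

```text
time_s: 12.2
position: [0.6315, -0.1974, 0.1828]
eef_rot: [2.549, 1.835, 0.0]
force: [1.0, 0.0, 0.0]
finger_gap: 0.0238
gripper_force: 55.0
```

>>> arm_command(
  rows=[
    [[0,0,0,0,0,1,5],[0,0,0,0,0,1,5],[0,0,0,0,0,0,5],[0,0,0,0,0,0,5]],
  ],
)

```text
time_s: 12.6
position: [0.6315, -0.1974, 0.1807]
eef_rot: [2.549, 1.835, 0.0]
force: [1.5, -0.7, 2.0]
finger_gap: 0.0238
gripper_force: 55.0
```

```bash
cat > f.py <<'E'
from plant import bot
import numpy as np
F=[]
for i in range(4): bot.read_camera("side"); F.append(bot.sense())
m=lambda k:np.mean([f[k] for f in F],0).round(4)
print(m("position"),m("force"),m("ft_torque"),F[-1]["eef_rot"],F[-1]["finger_gap"],F[-1]["time_s"])
E
python3 f.py
```

```text
[ 0.6315 -0.1973  0.1807] [ 1.731  -0.4414  1.9993] [-0.1011 -0.0201 -0.0032] [2.54936475e+00 1.83511825e+00 4.92076104e-04] 0.023858220287958348 12.8
```

```bash
python3 - <<'E'
from h import *
w=bot.read_camera("wrist"); b=bot.read_camera("side"); cw=cam("wrist"); cs=cam("side")
cv2.imwrite("pics/w4.png",w[:,:,::-1]);cv2.imwrite("pics/s4.png",b[:,:,::-1])
o=np.zeros((600,800,3),np.uint8)
t=cv2.resize(w[140:280,40:240],None,fx=4,fy=4,interpolation=cv2.INTER_CUBIC)[:, :430]
o[:t.shape[0],:430]=t
t=cv2.resize(b[180:250,280:325],None,fx=8,fy=8,interpolation=cv2.INTER_CUBIC); o[:560,435:795]=t
cv2.imwrite("pics/m4.png",o[:,:,::-1])
s=bot.sense(); p=s["position"]; Rt=cv2.Rodrigues(np.array(s["eef_rot"]))[0]
ex=Rt[:,1]; ey=Rt[:,0]; org=p-.011*Rt[:,2]-np.array([0,0,.078])
P=lambda x,y,z: org+ex*x+ey*y+np.array([0,0,z])
for x,z in((-.094,.042),(-.088,.039),(-.079,.038),(-.070,.035),(-.070,.031)):
  print(x,z,"side",((proj(cs,P(x,-.011,z))-[280,180])*8+[435,0]).round(),"wrist",((proj(cw,P(x,.011,z))-[40,140])*4).round())
E
```

```text
-0.094 0.042 side [618. 316.] wrist [232. 327.]
-0.088 0.039 side [637. 319.] wrist [281. 319.]
-0.079 0.038 side [667. 316.] wrist [344. 317.]
-0.07 0.035 side [696. 318.] wrist [411. 310.]
-0.07 0.031 side [695. 328.] wrist [419. 302.]
```

View pics/m4.png

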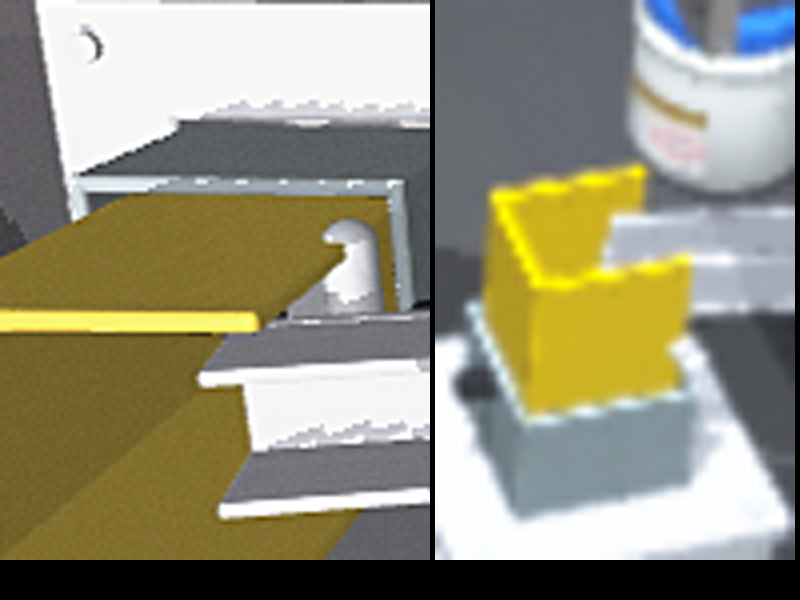

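>>> arm_command(
  rows=[
    [[-0.05,0,0,0,-1.65,-3.95,5],[-0.05,0,0,0,-1.65,-3.95,5],[-0.05,0,0,0,-1.65,-3.95,5],[0,0,0,0,0,0,5],[0,0,0,0,0,0,5]],
  ],
)

```text
time_s: 13.4
position: [0.6253, -0.1953, 0.1921]
eef_rot: [2.45, 1.764, 0.131]
force: [-1.3, -1.0, 1.9]
finger_gap: 0.024
gripper_force: 55.0
```

```bash
cat >> f.py <<'E'
import cv2
R=cv2.Rodrigues(np.array(F[-1]["eef_rot"]))[0]; p=m("position")
R0=cv2.Rodrigues(np.array([2.54936475,1.83511825,4.92e-4]))[0]; p0=np.array([.6315,-.1973,.1807]); v=np.array([0,-.079,.033])
print("tip deg",np.degrees(np.arcsin(R[2,1])),"pivot err in level tool axes mm",(R0.T@(p+R@v-p0-R0@v)*1e3).round(2))
print("in present tool axes",(R.T@(p+R@v-p0-R0@v)*1e3).round(2), "grip-jar", np.hypot(*((p-.011*R[:,2])[:2]-[.5363,-.1658])))
E
python3 f.py
```

```text
[ 0.6253 -0.1953  0.1915] [-2.3744  0.3313  1.7438] [ 0.1982  1.0565 -0.0057] [2.45063617 1.76403239 0.12947207] 0.024039811767736313 13.6
tip deg 8.41515488868386 pivot err in level tool axes mm [-0.08 -0.85  0.36]
in present tool axes [-0.08 -0.9   0.24] grip-jar 0.09215188943848501
```

>>> arm_command(
  rows=[
    [[-0.05,0,0,0,-1.2,-4.0,5],[-0.05,0,0,0,-1.2,-4.0,5],[-0.05,0,0,0,-1.2,-4.0,5],[-0.05,0,0,0,-1.2,-4.0,5],[0,0,0,0,0,0,5],[0,0,0,0,0,0,5]],
  ],
)

```text
time_s: 14.2
position: [0.6177, -0.1926, 0.2062]
eef_rot: [2.309, 1.663, 0.292]
force: [-2.2, 0.9, 0.8]
finger_gap: 0.0235
gripper_force: 55.0
```

```bash
python3 f.py
```

```text
[ 0.6182 -0.1928  0.2062] [-2.8696  1.1709  1.4296] [ 0.387   1.3723 -0.0246] [2.30825138 1.66170683 0.29203613] 0.02383308400598551 14.4
tip deg 19.96231983186455 pivot err in level tool axes mm [ 0.02  1.96 -0.55]
in present tool axes [0.02 2.03 0.15] grip-jar 0.08248041447771014
```

>>> arm_command(
  rows=[
    [[-0.05,0,0,0,-2.0,-3.95,5],[-0.05,0,0,0,-2.0,-3.95,5],[-0.05,0,0,0,-2.0,-3.95,5],[0,0,0,0,0,0,5],[0,0,0,0,0,0,5]],
  ],
)

```text
time_s: 14.9
position: [0.6091, -0.1898, 0.2155]
eef_rot: [2.198, 1.582, 0.404]
force: [-2.4, 1.1, 1.7]
finger_gap: 0.0241
gripper_force: 55.0
```

```bash
python3 f.py; python3 - <<'E'
from h import *
w=bot.read_camera("wrist"); b=bot.read_camera("side")
o=np.zeros((600,800,3),np.uint8); o[:360,:480]=cv2.resize(w,(480,360))
t=cv2.resize(b[170:290,255:330],None,fx=4,fy=4,interpolation=cv2.INTER_CUBIC); o[:480,490:790]=t
cv2.imwrite("pics/m5.png",o[:,:,::-1])
E
```

```text
[ 0.6091 -0.1898  0.2153] [-2.1903  0.7219  1.9554] [ 0.3111  1.0895 -0.0022] [2.19748427 1.58175799 0.40305999] 0.023645892354546234 15.1
tip deg 28.621120229141905 pivot err in level tool axes mm [-0.02  1.82 -0.83]
in present tool axes [-0.02  2.    0.14] grip-jar 0.07138493676088346
```

View pics/m5.png

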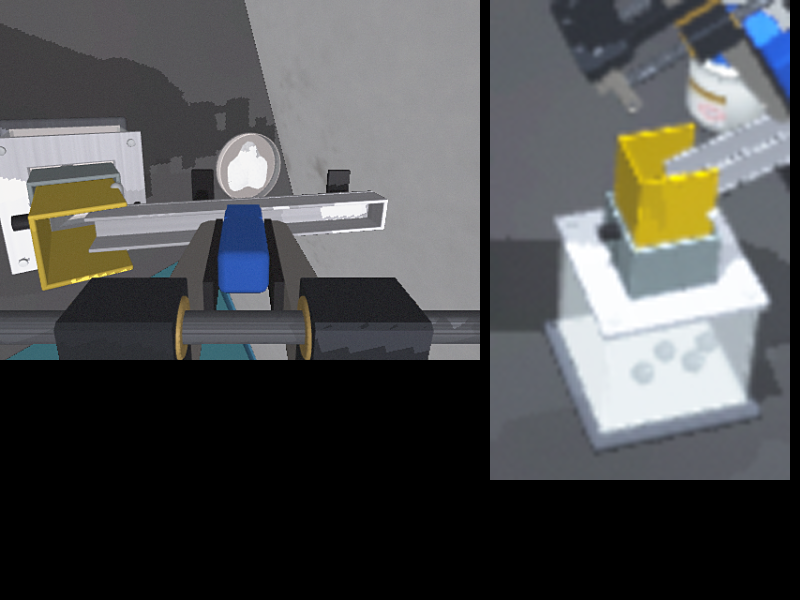

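>>> arm_command(
  rows=[
    [[0,0,0,0,-0.3,0.6,5],[0,0,0,0,0,0,5],[0,0,0,0,0,0,5],[0,0,0,0,0,0,5],[0,0,0,0,0,0,5],[0,0,0,0,0,0,5],[0,0,0,0,0,0,5]],
  ],
)

```text
time_s: 15.9
position: [0.6089, -0.1898, 0.2148]
eef_rot: [2.197, 1.581, 0.404]
force: [-0.1, 0.0, 2.9]
finger_gap: 0.0236
gripper_force: 55.0
```

>>> arm_command(
  rows=[
    [[0,0,0,0,2.4,-4.4,5],[0,0,0,0,4.8,-8.8,5],[0,0,0,0,9.6,-17.6,5],[0,0,0,0,9.6,-17.6,5],[0,0,0,0,9.6,-17.6,5],[0,0,0,0,9.6,-17.6,5],[0,0,0,0,9.6,-17.6,5],[0,0,0,0,4.8,-8.8,5],[0.03,0,0,0,2,-4,5],[0.05,0,0,0,0,0,5]],
  ],
)

```text
time_s: 16.9
position: [0.6077, -0.1891, 0.3447]
eef_rot: [2.258, 1.626, 0.347]
force: [-0.2, 0.1, -2.1]
finger_gap: 0.0237
gripper_force: 55.0
```

>>> arm_command(
  rows=[
    [[0.07,0,0,0,0,0,5],[0.08,0,0,0,0,0,5],[0.08,0,0,0,0,0,5],[0.08,0,0,0,0,0,5],[0.06,0,0,0,0,0,5],[0.035,0,0,0,0,0,5],[0.015,0,0,0,0,0,5],[0,0,0,0,0,0,5]],
  ],
)

```text
time_s: 17.7
position: [0.6084, -0.1897, 0.3437]
eef_rot: [2.55, 1.835, -0.002]
force: [-0.6, -0.5, -1.8]
finger_gap: 0.0234
gripper_force: 55.0
```

```bash
python3 f.py
```

```text
[ 0.6081 -0.1896  0.3443] [ 0.0715  0.0035 -1.6412] [-0.0957  0.1082 -0.0174] [2.54971842e+00 1.83517306e+00 1.17146812e-03] 0.02371990406664726 17.9
tip deg 0.02998685549771981 pivot err in level tool axes mm [-1.0000e-01 -2.4550e+01 -1.6361e+02]
in present tool axes [-1.0000e-02 -2.4550e+01 -1.6361e+02] grip-jar 0.07563601273057914
```

>>> arm_command(
  rows=[
    [[0,0,0,12,-7,0,5],[0,0,0,30,-18,0,5],[0,0,0,35,-21,0,5],[0,0,0,35,-21,0,5],[0,0,0,35,-21,0,5],[0,0,0,35,-21,0,5],[0,0,0,35,-21,0,5],[0,0,0,35,-21,0,5],[0,0,0,26,-17,0,5],[0,0,0,14,-8,0,5]],
  ],
)

```text
time_s: 18.9
position: [0.5322, 0.1479, 0.3443]
eef_rot: [-2.543, -1.841, -0.001]
force: [0.8, -0.1, -1.0]
finger_gap: 0.0237
gripper_force: 55.0
```

>>> arm_command(
  rows=[
    [[0,0,-0.05,0,0,0,5],[0,0,-0.07,0,0,15,5],[0,0,-0.07,0,0,25,5],[0,0,-0.06,0,0,35,5],[0,0,-0.02,0,0,35,5],[0,0,0,0,0,35,5],[0,0,0,0,0,35,5],[0,0,0,0,0,20,5],[0,0,0,0,0,10,5],[0,0,0,0,0,0,5]],
  ],
)

```text
time_s: 19.9
position: [0.5332, 0.1437, 0.1337]
eef_rot: [-2.278, -2.162, 0.002]
force: [-0.4, 0.2, -1.4]
finger_gap: 0.0234
gripper_force: 55.0
```

```bash
python3 f.py;  python3 - <<'E'
from h import *
c=cam("wrist"); w=bot.read_camera("wrist"); b=bot.read_camera("side"); cs=cam("side")
s=bot.sense(); p=s["position"]; Rt=cv2.Rodrigues(np.array(s["eef_rot"]))[0]
ex=Rt[:,1]; ey=Rt[:,0]; org=p-.011*Rt[:,2]-np.array([0,0,.078])
P=lambda x,y,z: org+ex*x+ey*y+np.array([0,0,z])
def mk(I,c,f):
  I=cv2.resize(I,None,fx=f,fy=f)
  for q in((-.038,.025,0),(-.022,.025,0),(.062,.025,0),(.078,.025,0),(-.038,-.025,0),(.078,-.025,0),(-.0905,.011,.0612),(-.094,-.011,.042),(.095,-.011,.011)): cv2.circle(I,tuple(int(v*f) for v in proj(c,P(*q))),2,(255,0,255),-1)
  return I
o=np.zeros((600,800,3),np.uint8); o[:300,:400]=mk(w,c,1)[84:,56:456]
o[305:595,:450]=mk(b,cs,3)[400:690,480:930]
cv2.imwrite("pics/m6.png",o[:,:,::-1])
E
```

```text
[0.5348 0.1437 0.1355] [ 0.1657  0.358  -1.9619] [-0.0618  0.0723 -0.0077] [2.27880482 2.16153843 0.00419878] 0.02365781098670587 20.1
tip deg 0.13444987514219134 pivot err in level tool axes mm [ 271.66 -197.04   45.24]
in present tool axes [ 314.32 -117.48   45.53] grip-jar 0.30948909852114154
```

View pics/m6.png

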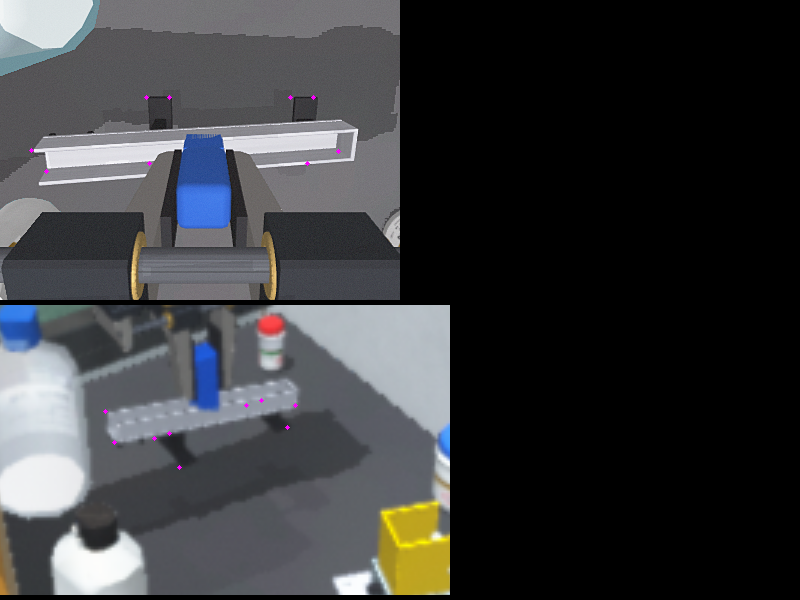

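>>> arm_command(
  rows=[
    [[0,0,0,0,0,15,5],[0,0,0,0,0,20,5],[0,0,0,0,0,15,5],[0,0,0,0,0,8,5],[0,0,0,0,0,4,5],[0,0,0,0,0,2,5],[0,0,0,0,0,1,5],[0,0,0,0,0,0,5],[0,0,0,0,0,0,5]],
  ],
)

```text
time_s: 21.1
position: [0.5346, 0.1433, 0.0698]
eef_rot: [2.279, 2.162, 0.002]
force: [-0.8, 0.4, -3.1]
finger_gap: 0.0236
gripper_force: 55.0
```

```bash
python3 f.py
```

```text
[0.5344 0.1433 0.0697] [ 0.1573  0.1774 -1.8811] [-0.0772  0.0876  0.0103] [2.27943151e+00 2.16174679e+00 8.25982957e-04] 0.02370475989883041 21.3
tip deg 0.02501053060305511 pivot err in level tool axes mm [ 271.11 -197.38  110.89]
in present tool axes [ 313.89 -117.91  111.04] grip-jar 0.30910271103156456
```

>>> arm_command(
  rows=[
    [[0,0,0,0,0,1,5],[0,0,0,0,0,1,5],[0,0,0,0,0,0.7,5],[0,0,0,0,0,0.4,5],[0,0,0,0,0,0,5],[0,0,0,0,0,0,5]],
  ],
)

```text
time_s: 21.9
position: [0.5342, 0.1432, 0.0665]
eef_rot: [-2.279, -2.162, -0.0]
force: [-3.1, -1.3, 4.7]
finger_gap: 0.0237
gripper_force: 55.0
```

```bash
python3 f.py
```

```text
[0.5342 0.1432 0.0665] [-2.6597 -0.3593  5.339 ] [-0.2067  0.6459  0.0024] [-2.27937834e+00 -2.16148117e+00 -2.07705806e-04] 0.02375707497211206 22.1
tip deg -0.008271633619216472 pivot err in level tool axes mm [ 270.96 -197.56  114.04]
in present tool axes [ 313.77 -118.09  114.26] grip-jar 0.3090035364736277
```

On the bench. Release and withdraw upward.

>>> arm_command(
  rows=[
    [[0,0,0,0,0,-0.3,15],[0,0,0,0,0,0,30],[0,0,0,0,0,0,50],[0,0,0,0,0,0,80],[0,0,0,0,0,0,90],[0,0,0,0,0,0,90],[0,0,0,0,0,0,90],[0,0,0,0,0,0,90]],
  ],
  newtons=20,
)

```text
time_s: 22.9
position: [0.5343, 0.1431, 0.0665]
eef_rot: [2.28, 2.162, 0.0]
force: [-0.4, 0.3, 0.5]
finger_gap: 0.0735
gripper_force: 0.0
```

>>> arm_command(
  rows=[
    [[0,0,0,0,0,-5,90],[0,0,0,0,0,-15,90],[0,0,0,0,0,-30,90],[0,0,0,0,0,-30,90],[0,0,0,0,0,-30,90],[0,0,0,0,0,-30,90],[0,0,0,0,0,-20,90],[0,0,0,0,0,0,90],[0,0,0,0,0,0,90],[0,0,0,0,0,0,90]],
  ],
)

```text
time_s: 23.9
position: [0.5335, 0.1431, 0.2258]
eef_rot: [-2.279, -2.161, 0.002]
force: [-0.9, 0.1, -0.4]
finger_gap: 0.0826
gripper_force: 0.0
```

```bash
python3 - <<'E'
from h import *
c=cam("wrist"); w=bot.read_camera("wrist"); b=bot.read_camera("side"); print(bot.sense()["position"])
o=np.zeros((600,800,3),np.uint8); o[:288,:384]=cv2.resize(w,(384,288)); t=cv2.resize(b[130:290,150:330],None,fx=2.2,fy=2.2); o[:t.shape[0],390:390+t.shape[1]]=t
cv2.imwrite("pics/m7.png",o[:360,:,::-1])
for x in blobs(w,(100,130,190),(125,255,255),80)[0]: print(x,onz(c,*x[0],.102))
E
```

```text
[0.53357435 0.14295417 0.22558637]
([18.1, 57.6], [0, 19, 46, 75, 2419]) [0.3514812  0.26315228 0.102     ]
([260.4, 190.9], [248, 180, 26, 23, 574]) [0.53529022 0.14527028 0.102     ]
([462.2, 288.2], [433, 278, 56, 19, 676]) [0.72219314 0.03937688 0.102     ]
```

View pics/m7.png

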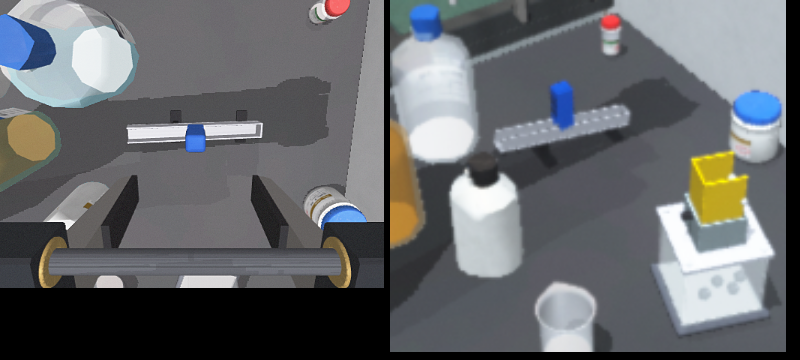

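The chute stands empty on its feet, the four balls are in the canister, and the sleeve has sprung back up.

```bash
python3 -c "
from plant import bot
print(bot.close_job())"
```

```text
the job is handed in; nothing more can be done
None
```

The job is handed in: all four balls are in the canister, the empty chute stands on its feet clear of it, and by my estimate the press stayed near 5 N; the hand-in returned no verdict.

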